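Hand tools back into their trays

ROBOT

A 7-joint arm with a two-finger parallel gripper is mounted at the origin on the work surface. World frame = base frame: x ahead of the robot, y to its left, z up, the work surface at z = 0. Lengths are in m, angles in rad, forces in N, time in s.
With the tool pointing down it reaches from about 0.425 to 0.875 m from the base axis. Payload 4.7 kg.
Tool frame: the origin (TCP) lies on the mounting face of the last link; the fingertips stand 182 mm ahead of it and the grasp point (between the pads) lies ahead of it (ctrl.grip_point_offset is the z of the grasp point in the tool frame, in m); z points along the fingers, y is the line along which they close (so a half turn about z gives the same grasp; the last joint's range is limited). The gripper opens to 87 mm and grips with 3 to 60 N. Pads are 19 mm wide; open, the fingers measure 117 mm over their backs; the gripper's body (75 mm by 190 mm) begins 51 mm behind the grasp point.
Start: joints at [1.227, 0.321, -0.07, 1.45, 0.023, 1.371, -0.057], TCP at [0.228, -0.609, 0.405] pointing down, gripper open.
Joint ranges: [-2.86, 2.86], [-0.3, 2.09], [-1.38, 1.24], [0.06, 2.45], [-1.56, 4.7], [0.09, 2.05], [-2.69, 2.69]. Speed limits (rad/s): [2.57, 2.57, 3.14, 3.14, 3.14, 3.14, 3.14].

INTERFACE

Orientations are given as a rotation vector (axis times angle).
In Python, from bench import ctrl gives the robot as it stands.
- The arm moves only by the tool inch_along, called after ">>>" as a command line: name --argument value ..., lists and objects as JSON in quotes. Schema: {"type":"object","properties":{"deltas":{"type":"object","properties":{"sx":{"type":"array","items":{"type":"number"},"minItems":1,"maxItems":20},"sy":{"type":"array","items":{"type":"number"},"minItems":1,"maxItems":20},"sz":{"type":"array","items":{"type":"number"},"minItems":1,"maxItems":20},"turn":{"type":"array","items":{"type":"number"},"minItems":1,"maxItems":20},"jaw":{"type":"array","items":{"type":"number"},"minItems":1,"maxItems":20}},"additionalProperties":false,"required":["sx","sy","sz","turn","jaw"]},"grip_force":{"type":"number"},"only":{"type":"string"},"quiet":{"type":"boolean"},"lines":{"type":"string"}},"required":["deltas"],"additionalProperties":false}. deltas is an object with one list for each field, all of the same length, 1 to 20, a row being the entries at one place: sx, sy, sz (the shift in shares of 1000 mm (1.0 is 1000 mm)), turn (a turn about the tool's z in shares of pi rad (1.0 is pi rad)), jaw (the opening from 0.0 (shut) to 1.0 (fully open)); each row is the pose to reach, as a shift and turn from the pose commanded when the call began, along the tool's axes at that moment; what a row does not reach only later rows make up. A row lasts 1/10 s, in which the tool goes at most 0.05 m and 0.15 rad, less where a joint would pass 70% of its speed; a pose out of reach is approached as far as the arm can. The fingers move at their own pace and stop on an object; grip_force is the grip in N (left out, the last holds). Time passes only in rows, so rows that do not move let the fingers close. The tool returns the time, the measured TCP pose, the force, the opening and the grip force at its end. only (a regular expression) keeps the lines of the reply that match it, lines (a string "A,B") keeps lines A to B, and quiet returns only ok. Input that does not fit is refused with a message, and nothing moves.
- ctrl.get_state(): the state, without advancing time (a new reading comes with each control period).
- ctrl.get_image(name): name is "scene" or "top" or "wrist"; returns (picture, depth): 400x640x3 uint8, red, green, blue; 400x640 float32, m along the optical axis (not along the pixel's ray), 0 where there is no reading.
- ctrl.camera_model(name): a dict with "vertical_fov" (degrees; the focal length in pixels is half the picture's height over the tangent of half this angle, whatever the lens; pixels are square), "cx", "cy" (the principal point, pixels), "k1" (the pictures are not rectified: a ray, as slopes to the right and down, at radius r is drawn at 1 + k1 r^2 times it, then the intrinsics apply), "rvec" (rotation vector, rad) and "tvec" (3), from world to camera coordinates, as OpenCV has them; the wrist camera has in their place "hand_eye" (4x4, takes a point from camera to tool coordinates, whose origin is the TCP and whose axes are the flange's). Camera axes: x right, y down, z forward; pixel columns grow to the right and rows downward; lengths in m; the calibration is good to about 2 mm. A picture is of the moment at which its call begins: read the wrist's pose just before it. camera_model takes no time and is no camera call.
- ctrl.close_job(): hands the job in; it is judged then, once.
The state is a dict: "time": time; "joint_positions": joint angles; "qd": joint speeds; "joint_torque": joint torques, N m; "position": TCP position; "tool_rot": TCP orientation; "ft_force": force on the tool from outside, world axes, zero at the start; "torque": the same for the moment, N m; "grip_width": opening from 0.0 (shut) to 1.0 (fully open); "grip_force": force on a finger pad.
Only numpy, scipy, OpenCV 4.12 (cv2) and the standard library are available. Lean on these libraries where they do the work, as an engineer would, in place of code of your own. Each camera call takes 0.05 s, during which the arm holds its last target. There are 200 camera calls.

TASK

Clear the laptop bench: pick up the four hand tools lying on it (screwdriver, brush, side cutters, magnifier) and put each one back in the moulded tray that has its outline, the right way round and lying flat on the bottom of its recess. Set the tools down rather than dropping them, and leave the roll of tape and the air gun where they are.

Things in the scene. Friction and masses are not known exactly. Their poses are not given: they have to be found in the camera images.
- screwdriver: Screwdriver with a black square-rounded handle and thin steel shaft. Loose, lies flat. Origin: underside at the grip point; x axis to the working end, z up. Handle x -68 to 18, 22 mm wide, 20 mm high; shaft 6 mm thick, x 18 to 82, its axis 10 mm up. Grip across the 22 mm at x = 0. About 75 g.
- brush: Flat cleaning brush: pale wooden handle, steel ferrule and short black bristles. Loose, lies flat. Origin: underside at the grip point; x axis to the working end, z up. Handle x -72 to 20, 18 mm wide, 14 mm high; head x 20 to 70, 44 mm wide, 14 mm high. Grip across the 18 mm at x = 0. About 60 g.
- cutters: Side cutters (small nippers), closed and rigid: short tapered steel jaws, two bowed black handles. Loose, lies flat. Origin: underside at the grip point; x axis to the working end, z up. Jaws reach to x = 54, head 23 mm wide; handles 12 mm thick and high, 35 mm over both and nearly parallel at x -14 to 13, spreading to 52 mm, ends at x = -78. Grip across both handles at x = 0. About 110 g.
- magnifier: Hand magnifier: round lens in a dark steel rim on a straight black handle. Loose, lies flat. Origin: underside at the grip point; x axis to the working end, z up. Handle x -72 to 18, 16 mm wide, 14 mm high; rim 62 mm across, 12 mm high, centred at x = 52, far edge x = 83. Grip across the 16 mm at x = 0. About 90 g.
- screwdriver_tray: Dark moulded tray, pale-floored screwdriver outline. Fixed. 190 (x) x 94 x 18 mm high, 4 mm floor. Finger trough 40 mm wide across the middle, full width, down to the floor. Origin: underside, middle; x to the working end. Seated: tool's origin 4 mm above this one, x axes pointing the same way. Recess: handle side to x = -75, 32 mm wide; shaft side to x = 88, 17 mm wide.
- brush_tray: Dark moulded tray, pale-floored brush outline. Fixed. 190 (x) x 94 x 18 mm high, 4 mm floor. Finger trough 40 mm wide across the middle, full width, down to the floor. Origin: underside, middle; x to the working end. Seated: tool's origin 4 mm above this one, x axes pointing the same way. Recess: handle side to x = -79, 28 mm wide; head side to x = 76, 54 mm wide.
- cutters_tray: Dark moulded tray, pale-floored cutters outline. Fixed. 190 (x) x 94 x 18 mm high, 4 mm floor. Finger trough 40 mm wide across the middle, full width, down to the floor. Origin: underside, middle; x to the working end. Seated: tool's origin 4 mm above this one, x axes pointing the same way. Recess: handle side 46 mm wide, 62 from x = -32 to -84; jaw side 34, 27 from x = 45 to 60.
- magnifier_tray: Dark moulded tray, pale-floored magnifier outline. Fixed. 190 (x) x 94 x 18 mm high, 4 mm floor. Finger trough 40 mm wide across the middle, full width, down to the floor. Origin: underside, middle; x to the working end. Seated: tool's origin 4 mm above this one, x axes pointing the same way. Recess: handle side to x = -79, 26 mm wide; lens side a round pocket 74 mm across about x = 52.
- tape_roll: Bystander: roll of green tape lying flat, 90 mm across, 24 mm high, loose. Origin at the centre of its underside.
- air_gun: Bystander: black air blow gun lying on its side, 26 mm high, about 150 x 130 mm, loose. Origin on its underside below the barrel; x along the barrel to the nozzle, grip towards -y.

How it is judged:
At the end, for the whole second after the job is handed in: Each of the four tools lies in its own tray: its origin within 12 mm of the tray's origin seen from above and 0 to 8 mm above the tray's underside (4 mm when seated), tilted less than 0.06 rad, its long axis within 0.2 rad of the tray's, at rest. Tape roll and air gun never pushed more than 20 mm (horizontal distance between screwdriver and screwdriver_tray below 0.012 m and z of screwdriver in the frame of screwdriver_tray between 0 and 0.008 m and angle between each of screwdriver, brush, cutters, magnifier's own z axis and vertical below 0.06 rad and angle between the x axis of screwdriver and the x axis of screwdriver_tray, either way round below 0.2 rad and linear speed of each of screwdriver, brush, cutters, magnifier below 0.02 m/s and angular speed of each of screwdriver, brush, cutters, magnifier below 0.2 rad/s and horizontal distance between brush and brush_tray below 0.012 m and z of brush in the frame of brush_tray between 0 and 0.008 m and angle between the x axis of brush and the x axis of brush_tray, either way round below 0.2 rad and horizontal distance between cutters and cutters_tray below 0.012 m and z of cutters in the frame of cutters_tray between 0 and 0.008 m and angle between the x axis of cutters and the x axis of cutters_tray, either way round below 0.2 rad and horizontal distance between magnifier and magnifier_tray below 0.012 m and z of magnifier in the frame of magnifier_tray between 0 and 0.008 m and angle between the x axis of magnifier and the x axis of magnifier_tray, either way round below 0.2 rad); the robot touches nothing.
It fails at once if a tool is dropped (falls out of the fingers faster than 0.8 m/s, that is from more than about 30 mm) ((linear speed of screwdriver above 0.8 m/s and contact force between the fingers and screwdriver below 0.05 N) or (linear speed of brush above 0.8 m/s and contact force between the fingers and brush below 0.05 N) or (linear speed of cutters above 0.8 m/s and contact force between the fingers and cutters below 0.05 N) or (linear speed of magnifier above 0.8 m/s and contact force between the fingers and magnifier below 0.05 N)).
It fails at once if the roll of tape is pushed more than 20 mm (distance of tape_roll from where it was at the start of the episode above 0.02 m).
It fails at once if the air gun is pushed more than 20 mm (distance of air_gun from where it was at the start of the episode above 0.02 m).
It also fails if it takes over 106 s, if anything falls off the work surface, if the arm or the gripper's body presses on something with over 40 N, if the wrist force passes 120 N, or if a joint passes its speed limit or range.

## Working session

There is one attempt and no reset: what is moved stays moved. The work goes in short steps, Python scripts to look and compute and a tool call to move; the robot and the scene stay as the last step left them, time stands still between calls to the robot, and variables do not carry over. Pictures are saved under pics/ and viewed, at most 14 in all, crops included, and the job is handed in when it is done.

```bash
ls; mkdir -p pics; python3 - <<'E'
from bench import ctrl
import cv2
s=ctrl.get_state()
print(s, ctrl.grip_point_offset)
for n in ("top","wrist","scene"):
    p,d=ctrl.get_image(n); cv2.imwrite(f"pics/{n}0.png",p[:,:,::-1]); m=ctrl.camera_model(n);print(n,m)
    import numpy as np; np.savez(f"{n}0.npz",p=p,d=d)
E
```

```text
pics
{'time': 0.0, 'joint_positions': array([ 1.22710873,  0.32183043, -0.07006589,  1.45169018,  0.02260551,
        1.37081066, -0.05689621]), 'qd': array([-5.10871244e-04,  7.99895934e-04,  1.48275456e-04,  7.18670315e-05,
        6.27350392e-04,  1.58315776e-03, -3.11131835e-04]), 'joint_torque': array([-9.00586042e-05, -4.91287458e+01, -4.03918857e-01, -3.12527239e+01,
       -6.37667114e-02,  4.38751420e-02,  1.74004763e-04]), 'position': array([ 0.22751632, -0.60865511,  0.40364859]), 'tool_rot': array([-3.08958370e+00, -5.58708512e-01,  7.16368312e-04]), 'ft_force': array([-0.3811149 , -0.3946801 , -0.55489613]), 'torque': array([-0.00664117, -0.02132075, -0.01823136]), 'grip_force': 0.0, 'grip_width': 0.9998217307126012} 0.1635
top {'vertical_fov': 56.03415725544251, 'cx': 317.90705890899477, 'cy': 206.0191586757343, 'k1': -0.00031512403578198156, 'rvec': array([ 2.17996845, -2.15693773,  0.08272648]), 'tvec': array([0.02893998, 0.59283066, 1.0161311 ])}
wrist {'vertical_fov': 66.45548460023561, 'cx': 315.5006458028008, 'cy': 197.6940594369971, 'k1': -0.04928451861621585, 'hand_eye': array([[-1.11590820e-04, -9.65883691e-01, -2.58976221e-01,
         6.95075702e-02],
       [ 9.99999893e-01,  8.31182812e-06, -4.61892086e-04,
         2.20990837e-04],
       [ 4.48286598e-04, -2.58976245e-01,  9.65883587e-01,
         1.99550294e-02],
       [ 0.00000000e+00,  0.00000000e+00,  0.00000000e+00,
         1.00000000e+00]])}
scene {'vertical_fov': 47.56758342967445, 'cx': 314.20969822212516, 'cy': 196.28538823967423, 'k1': -0.004718814488848012, 'rvec': array([ 2.04236422,  1.52639443, -0.52577119]), 'tvec': array([-0.17822478, -0.41744321,  1.53214795])}
```

View pics/top0.png

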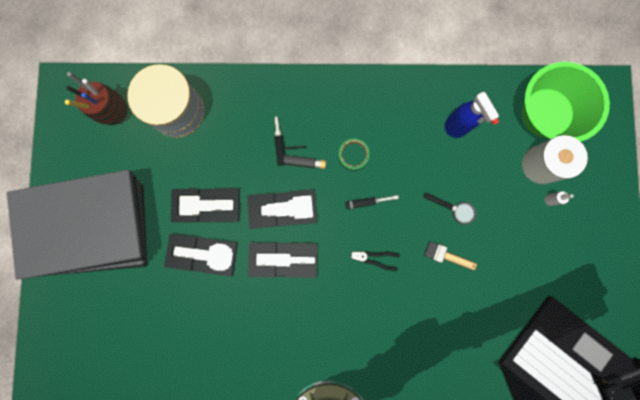

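Top view: four dark trays at left, around (205,205), (283,208), (202,254) and (283,260). The tools are at right: screwdriver (372,201), magnifier (450,208), cutters (375,259), brush (450,256). The air gun is at (295,148) and the tape at (354,153). I'll set up ray casting next.

```bash
cat > h.py <<'E'
import numpy as np, cv2
from scipy.spatial.transform import Rotation as R
from bench import ctrl
def cam(n,s=None):
    m=ctrl.camera_model(n); f=200/np.tan(np.radians(m['vertical_fov']/2))
    if 'hand_eye' in m:
        H=m['hand_eye']; T=np.eye(4); T[:3,:3]=R.from_rotvec(s['tool_rot']).as_matrix(); T[:3,3]=s['position']
        W=T@H; Rw,c=W[:3,:3],W[:3,3]
    else:
        Rc=R.from_rotvec(m['rvec']).as_matrix(); Rw=Rc.T; c=-Rc.T@m['tvec']
    K=np.array([[f,0,m['cx']],[0,f,m['cy']],[0,0,1.]])
    return K,m['k1'],Rw,c
def plane(px,z,C):
    K,k1,Rw,c=C
    u=cv2.undistortPoints(np.float64(px).reshape(-1,1,2),K,np.array([k1,0,0,0.])).reshape(-1,2)
    d=np.c_[u,np.ones(len(u))]@Rw.T
    return c+d*((z-c[2])/d[:,2])[:,None]
def proj(P,C):
    K,k1,Rw,c=C
    rv=R.from_matrix(Rw.T).as_rotvec()
    return cv2.projectPoints(np.float64(P).reshape(-1,1,3),rv,-Rw.T@c,K,np.array([k1,0,0,0.]))[0].reshape(-1,2)
def snap(n,name):
    s=ctrl.get_state(); p,d=ctrl.get_image(n); cv2.imwrite(f'pics/{name}.png',p[:,:,::-1])
    np.savez(name+'.npz',p=p,d=d,pos=s['position'],rot=s['tool_rot']); return p,d,cam(n,s)
def load(n,name):
    z=np.load(name+'.npz'); s={'position':z['pos'],'tool_rot':z['rot']} if 'pos' in z else None
    return z['p'],z['d'],cam(n,s)
def delta(target_xyz,yaw=None):
    "shift in tool axes that takes the grasp point to target; yaw = world direction of the tool x axis (mod pi)"
    s=ctrl.get_state(); M=R.from_rotvec(s['tool_rot']).as_matrix()
    g=s['position']+M[:,2]*ctrl.grip_point_offset
    d=M.T@(np.array(target_xyz)-g)
    y=np.arctan2(M[1,0],M[0,0]); out=None
    if yaw is not None:
        out=-((yaw-y+np.pi/2)%np.pi-np.pi/2)   # tool z down: +turn is -world
    return d.round(4), out, 'j7',s['joint_positions'][6].round(2),'g',g.round(4),'yaw',y.round(3)
E
python3 - <<'E'
from h import *
C=cam('top'); 
pts=[(205,205),(283,208),(202,254),(283,260),(372,201),(450,208),(375,259),(450,256),(295,148),(354,153),(330,398)]
print(plane(pts,0.01,C)[:,:2].round(3)); print(delta([0.6,0,0.2]))
E
```

```text
[[ 0.594  0.355]
 [ 0.587  0.134]
 [ 0.456  0.359]
 [ 0.442  0.131]
 [ 0.61  -0.117]
 [ 0.592 -0.335]
 [ 0.448 -0.125]
 [ 0.458 -0.333]
 [ 0.76   0.103]
 [ 0.747 -0.066]
 [ 0.075 -0.003]]
(array([ 0.5621, -0.4394,  0.041 ]), None, 'j7', np.float64(-0.06), 'g', array([ 0.2275, -0.6085,  0.2404]), 'yaw', np.float64(0.358))
```

View pics/wrist0.png

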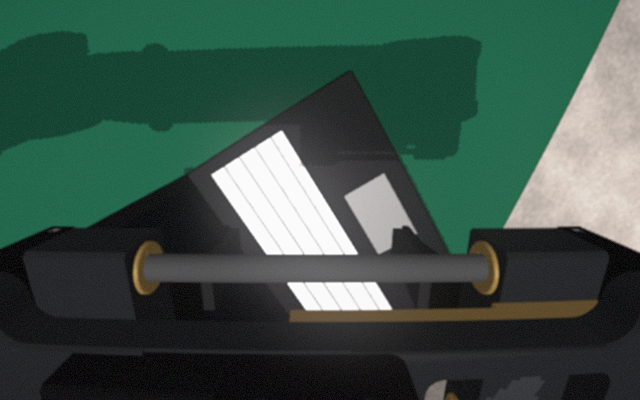

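Wrist picture: image up is tool +x, and the gripper covers the rows below about 225. The usable view is therefore ahead of the tool. I'll move so that all four tools lie in it.

```bash
python3 - <<'E'
from h import *
print(delta([0.43,-0.225,0.29],0))
E
```

```text
(array([ 0.324 , -0.2883, -0.0492]), np.float64(0.357829719788175), 'j7', np.float64(-0.06), 'g', array([ 0.2275, -0.6085,  0.2404]), 'yaw', np.float64(0.358))
```

The manual's scale: turns go in shares of pi rad. Converting my numbers, 0.358 rad / 3.1416 = 0.114.

>>> inch_along --deltas '{"sx": [0.324,0.324,0.324,0.324,0.324,0.324,0.324,0.324,0.324,0.324,0.324,0.324],"sy": [-0.288,-0.288,-0.288,-0.288,-0.288,-0.288,-0.288,-0.288,-0.288,-0.288,-0.288,-0.288],"sz": [-0.05,-0.05,-0.05,-0.05,-0.05,-0.05,-0.05,-0.05,-0.05,-0.05,-0.05,-0.05],"turn": [0.114,0.114,0.114,0.114,0.114,0.114,0.114,0.114,0.114,0.114,0.114,0.114],"jaw": [1,1,1,1,1,1,1,1,1,1,1,1]}'

```text
time: 1.35
position: [0.4295, -0.2269, 0.4544]
tool_rot: [3.141, -0.004, -0.001]
ft_force: [0.6, -0.1, 0.9]
grip_width: 1.001
grip_force: 0.0
```

```bash
python3 - <<'E'
from h import *
snap('wrist','w1'); print(delta([0.44,0.25,0.3],0))
E
```

```text
(array([ 0.0093, -0.4771, -0.0092]), np.float64(-0.0029201500809987735), 'j7', np.float64(-1.13), 'g', array([ 0.4293, -0.2271,  0.2908]), 'yaw', np.float64(-0.003))
```

View pics/w1.png

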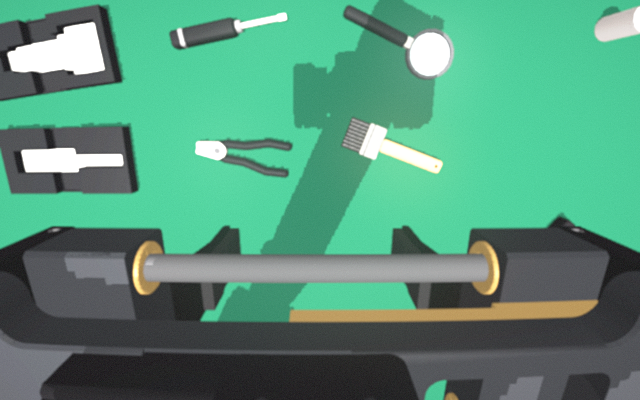

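All four tools are visible: screwdriver (228,28), magnifier (400,40), cutters (245,155) and brush (395,145). So are two trays, at (55,52) for cutters and (68,160) for screwdriver. I'll look at the trays next.

>>> inch_along --deltas '{"sx": [0.009,0.009,0.009,0.009,0.009,0.009,0.009,0.009,0.009,0.009,0.009,0.009,0.009],"sy": [-0.477,-0.477,-0.477,-0.477,-0.477,-0.477,-0.477,-0.477,-0.477,-0.477,-0.477,-0.477,-0.477],"sz": [-0.02,-0.02,-0.02,-0.02,-0.02,-0.02,-0.02,-0.02,-0.02,-0.02,-0.02,-0.02,-0.02],"turn": [0,0,0,0,0,0,0,0,0,0,0,0,0],"jaw": [1,1,1,1,1,1,1,1,1,1,1,1,1]}'

```text
time: 2.7
position: [0.4403, 0.2491, 0.4743]
tool_rot: [3.14, -0.006, -0.001]
ft_force: [0.4, -0.6, -0.2]
grip_width: 0.997
grip_force: 0.0
```

```bash
python3 - <<'E'
from h import *
snap('wrist','w2')
E
```

```text
(no output)
```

View pics/w2.png

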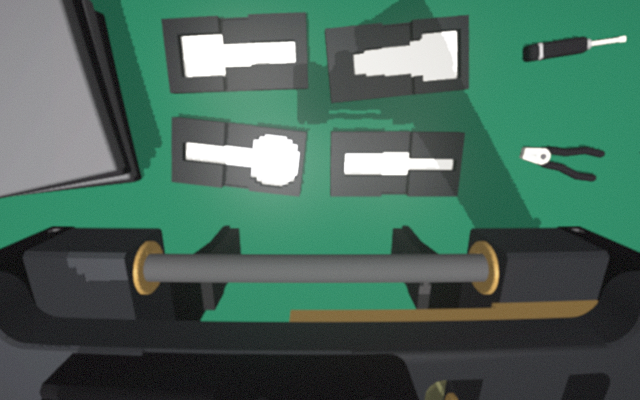

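Tray view: brush tray at (236,53) with the head to the left, cutters tray at (397,57) with the jaws to the left. The magnifier tray is at (238,157) with the lens to the right, and the screwdriver tray at (396,163) with the shaft to the right. Every tool already points the same way as its tray. Now to measure them using depth.

```bash
cat > m.py <<'E'
from h import *
def cloud(name,n='wrist'):
    p,d,C=load(n,name); K,k1,Rw,c=C
    v,u=np.mgrid[0:400,0:640]; a=cv2.undistortPoints(np.stack([u,v],-1).reshape(-1,1,2).astype(float),K,np.array([k1,0,0,0.])).reshape(-1,2)
    P=(np.c_[a,np.ones(len(a))]*d.reshape(-1,1))@Rw.T+c
    P=P.reshape(400,640,3); P[d==0]=np.nan
    return p,P,C
if __name__=='__main__':
    for n in ('w1','w2'):
        p,P,C=cloud(n); hs=cv2.cvtColor(p,cv2.COLOR_RGB2HSV); z=P[...,2]
        green=(hs[...,0]>65)&(hs[...,0]<90)&(hs[...,1]>90)
        print(n,'table z',np.nanmedian(z[:220][green[:220]]).round(4), 'std',np.nanstd(z[:220][green[:220]]).round(4))
        m=(~green).astype(np.uint8); m[225:]=0
        k,L,S,Ce=cv2.connectedComponentsWithStats(m)
        for i in range(1,k):
            if S[i,4]<250: continue
            q=P[L==i]; q=q[np.isfinite(q[:,2])]; zz=q[:,2]
            top=q[(zz>.005)&(zz<.05)]
            if len(top)<50: continue
            r=cv2.minAreaRect(top[:,:2].astype(np.float32))
            print(S[i],'px',Ce[i].round(0),'z5,50,95',np.percentile(zz,[5,50,95]).round(4),'rect',np.round(r[0],4),np.round(r[1],3),round(r[2],1))
E
python3 m.py
```

```text
w1 table z 0.0 std 0.0013
[   0    5  121   95 8789] px [57. 53.] z5,50,95 [0.0034 0.0085 0.0193] rect [0.5848 0.1288] [0.095 0.177] 5.7
[ 344    6  110   74 2935] px [413.  45.] z5,50,95 [0.0064 0.0099 0.0145] rect [ 0.6046 -0.3403] [0.151 0.062] 54.0
[ 594    6   46   36 1183] px [618.  25.] z5,50,95 [0.0007 0.0336 0.0593] rect [ 0.6154 -0.6121] [0.033 0.017] 23.9
[ 170   12  118   37 1688] px [218.  30.] z5,50,95 [0.0002 0.0192 0.0212] rect [ 0.6069 -0.1175] [0.022 0.148] 9.0
[ 341  117  102   57 2282] px [385. 146.] z5,50,95 [-0.0002  0.0129  0.0149] rect [ 0.4538 -0.3354] [0.14  0.043] 69.2
[   0  127  137   66 8336] px [ 69. 160.] z5,50,95 [0.0036 0.0175 0.0194] rect [0.4418 0.1308] [0.192 0.093] 89.9
[ 195  139   97   38 1487] px [239. 153.] z5,50,95 [0.0007 0.0113 0.0131] rect [ 0.4494 -0.1258] [0.131 0.049] 80.6
w2 table z 0.0 std 0.0016
[    0     0   141   198 22764] px [ 59. 100.] z5,50,95 [0.0283 0.0924 0.0939] rect [0.4903 0.5576] [0.151 0.306] 57.0
[  162    12   147    81 10721] px [237.  53.] z5,50,95 [0.0032 0.0167 0.0193] rect [0.5924 0.3546] [0.095 0.19 ] 1.5
[  325    15   144    88 10551] px [398.  58.] z5,50,95 [0.0031 0.0162 0.0192] rect [0.5841 0.1363] [0.095 0.19 ] 5.7
[ 524   35  103   26 1261] px [567.  47.] z5,50,95 [0.0004 0.019  0.0211] rect [ 0.6069 -0.1155] [0.022 0.151] 8.4
[ 172  117  136   80 8929] px [239. 155.] z5,50,95 [0.0025 0.0057 0.0191] rect [0.4535 0.361 ] [0.189 0.095] 82.9
[ 330  130  135   67 8552] px [395. 163.] z5,50,95 [0.003  0.0172 0.0191] rect [0.4418 0.1313] [0.191 0.095] 89.8
[ 519  147   85   34 1173] px [557. 158.] z5,50,95 [0.0018 0.011  0.0129] rect [ 0.4499 -0.1238] [0.128 0.049] 79.8
```

```bash
cat > t.py <<'E'
from m import *
def comp(name,px):
    p,P,C=cloud(name); hs=cv2.cvtColor(p,cv2.COLOR_RGB2HSV)
    m=(~((hs[...,0]>65)&(hs[...,0]<90)&(hs[...,1]>90))&(P[...,2]>.005)&(P[...,2]<.05)).astype(np.uint8); m[225:]=0
    k,L=cv2.connectedComponents(m); return (L==L[px[1],px[0]]),P
def line(q):
    l=cv2.fitLine(q.astype(np.float32),cv2.DIST_L2,0,.01,.01).ravel(); return l[:2],l[2:]
for t,px,sgn,back in [('screwdriver',(205,33),-1,None),('brush',(400,153),1,None),('cutters',(215,150),1,None),('magnifier',(375,25),-1,None)]:
    M,P=comp('w1',px); q=P[M][:,:2]
    r=cv2.minAreaRect(q.astype(np.float32)); a=np.radians(r[2]+(0 if r[1][0]>r[1][1] else 90)); e=np.array([np.cos(a),np.sin(a)]); e*=np.sign(e[1])*sgn
    if t in('screwdriver','brush'):   # refine on handle
        s=(q-r[0])@e; e2,c=line(q[(s<0.0)&(s>-.065)]); e2*=np.sign(e2@e); 
        s=(q-c)@e2; lo,hi=s.min(),s.max(); o=c+e2*((lo+hi)/2-(.007 if t=='screwdriver' else -.001)); e=e2
    elif t=='magnifier':
        D=cv2.distanceTransform(M.astype(np.uint8),cv2.DIST_L2,5); v,u=np.unravel_index(D.argmax(),D.shape); cc=P[v,u,:2]
        for _ in range(5):
            rim=q[np.linalg.norm(q-cc,axis=1)<.034]; cc=np.array(cv2.minEnclosingCircle(rim.astype(np.float32))[0])
        h=q[np.linalg.norm(q-cc,axis=1)>.038]; e2,c=line(h); e2*=np.sign(e2@(cc-c)); 
        s=(q-c)@e2; lo,hi=s.min(),s.max(); print('lens perp off',(cc-c)@[-e2[1],e2[0]],'lens s from end',(cc-c)@e2-lo,'(0.124)')
        o=c+e2*((cc-c)@e2-.052); e=e2
    else:
        s=(q-r[0])@e; lo,hi=s.min(),s.max(); o=np.array(r[0])+e*((lo+hi)/2+.012)
    print(t,o.round(4),'yaw deg',np.degrees(np.arctan2(e[1],e[0])).round(1),'len',(hi-lo).round(4),'w',np.round(r[1],3))
_,P,_=cloud('w2'); print('laptop max-right',P[175,130],P[20,90])
E
python3 t.py
python3 - <<'E'
from h import *
print(delta([.5,-.2,.15],np.radians(-90)))
E
```

```text
screwdriver [ 0.6056 -0.1106] yaw deg -79.9 len 0.1485 w [0.022 0.148]
brush [ 0.4552 -0.3348] yaw deg 68.6 len 0.1405 w [0.14  0.043]
cutters [ 0.4514 -0.1139] yaw deg 80.6 len 0.1307 w [0.131 0.049]
lens perp off -0.00033655778042884776 lens s from end 0.11874720609754005 (0.124)
magnifier [ 0.6    -0.3251] yaw deg -114.7 len 0.1522 w [0.151 0.062]
laptop max-right [0.43304819 0.50724705 0.04207572] [0.63310391 0.53344465 0.03949462]
(array([0.0619, 0.4485, 0.1614]), np.float64(1.566481025226225), 'j7', np.float64(-2.15), 'g', array([0.4401, 0.249 , 0.3109]), 'yaw', np.float64(-0.004))
```

```bash
cat > go.py <<'E'
import sys; from h import *
T={'screwdriver':(.6056,-.1106,-79.9),'brush':(.4552,-.3348,-111.4),'cutters':(.4514,-.1139,-99.4),'magnifier':(.5994,-.3265,-114.7),
 'screwdriver_tray':(.4418,.1311,-90.1),'brush_tray':(.5924,.3546,-88.5),'cutters_tray':(.5845,.1363,-84.3),'magnifier_tray':(.4535,.361,-97.1)}
x,y,a=T[sys.argv[1]]; print(sys.argv[1],delta([x,y,float(sys.argv[2])],np.radians(a)))
E
python3 go.py cutters 0.09
```

```text
cutters (array([0.0129, 0.3626, 0.2213]), np.float64(-1.411050678676101), 'j7', np.float64(-2.15), 'g', array([0.4401, 0.249 , 0.3109]), 'yaw', np.float64(-0.004))
```

Scaled: 1.73 rad / 3.1416 = 0.5507.

>>> inch_along --deltas '{"sx": [0.013,0.013,0.013,0.013,0.013,0.013,0.013,0.013,0.013,0.013,0.013,0.013,0.013,0.013],"sy": [0.363,0.363,0.363,0.363,0.363,0.363,0.363,0.363,0.363,0.363,0.363,0.363,0.363,0.363],"sz": [0.15,0.15,0.15,0.15,0.15,0.15,0.15,0.22,0.22,0.22,0.22,0.22,0.22,0.22],"turn": [0.5507,0.5507,0.5507,0.5507,0.5507,0.5507,0.5507,0.5507,0.5507,0.5507,0.5507,0.5507,0.5507,0.5507],"jaw": [1,1,1,1,1,1,1,1,1,1,1,1,1,1]}'

```text
time: 4.15
position: [0.4523, -0.1118, 0.2541]
tool_rot: [-2.441, 1.971, 0.072]
ft_force: [-0.3, 0.1, -0.3]
grip_width: 0.997
grip_force: 0.0
```

```bash
python3 go.py cutters 0.0205
python3 - <<'E'
from h import *
snap('wrist','w3')
E
```

```text
cutters (array([ 0.0106, -0.0048,  0.0698]), np.float64(0.3761477656462653), 'j7', np.float64(-2.67), 'g', array([ 0.4468, -0.1067,  0.0907]), 'yaw', np.float64(-1.359))
```

View pics/w3.png

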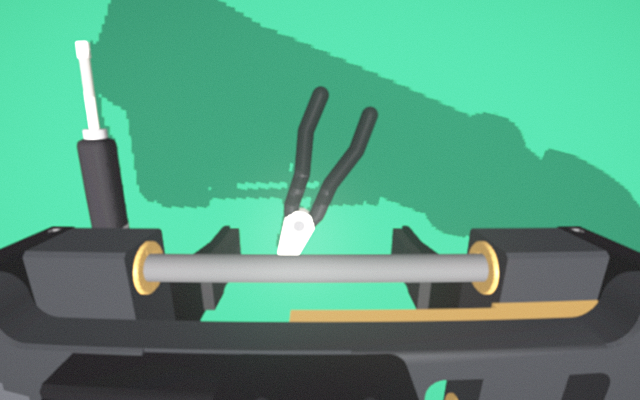

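The cutters are seen lying along image up-right, with their pivot at (298,225). Joint 7 reached its range limit turning this way, so I'll use the other half turn (yaw near +90°) for everything.

```bash
sed -i 's/out=-((yaw-y+np.pi\/2)%np.pi-np.pi\/2)/out=round(-(yaw%np.pi-y),3)/' h.py; python3 go.py cutters 0.0905;python3 go.py cutters 0.0205
```

```text
cutters (array([ 0.008 , -0.0034, -0.0008]), np.float64(-2.766), 'j7', np.float64(-2.67), 'g', array([ 0.4464, -0.1067,  0.0901]), 'yaw', np.float64(-1.36))
cutters (array([ 0.0106, -0.0053,  0.0691]), np.float64(-2.766), 'j7', np.float64(-2.67), 'g', array([ 0.4464, -0.1067,  0.0901]), 'yaw', np.float64(-1.36))
```

Scaled: -2.766 rad / 3.1416 = -0.8804.

>>> inch_along --deltas '{"sx": [0,0,0,0,0,0,0,0,0,0,0,0,0,0,0,0,0,0,0,0],"sy": [0,0,0,0,0,0,0,0,0,0,0,0,0,0,0,0,0,0,0,0],"sz": [0,0,0,0,0,0,0,0,0,0,0,0,0,0,0,0,0,0,0,0],"turn": [-0.8804,-0.8804,-0.8804,-0.8804,-0.8804,-0.8804,-0.8804,-0.8804,-0.8804,-0.8804,-0.8804,-0.8804,-0.8804,-0.8804,-0.8804,-0.8804,-0.8804,-0.8804,-0.8804,-0.8804],"jaw": [1,1,1,1,1,1,1,1,1,1,1,1,1,1,1,1,1,1,1,1]}'

```text
time: 6.2
position: [0.4526, -0.1111, 0.2544]
tool_rot: [-2.357, -2.008, 0.008]
ft_force: [-0.1, 0.7, 1.4]
grip_width: 0.998
grip_force: 0.0
```

```bash
python3 go.py cutters 0.0205
python3 - <<'E'
from h import *
print(R.from_rotvec(ctrl.get_state()['tool_rot']).as_matrix()[:,2].round(4))
E
```

```text
cutters (array([-0.0089,  0.0081,  0.0701]), np.float64(0.004), 'j7', np.float64(0.08), 'g', array([ 0.4471, -0.106 ,  0.091 ]), 'yaw', np.float64(1.41))
[-0.0334  0.031  -0.999 ]
```

The yaw is now right. A constant 0.045 rad tilt remains from the joint limit, which is tolerable if I keep the tips about 2 mm up. Descending to grasp the cutters.

>>> inch_along --deltas '{"sx": [-0.009,-0.009,-0.009,-0.009,-0.009,-0.009,-0.009,-0.009,-0.009,-0.009,-0.009,-0.009],"sy": [0.008,0.008,0.008,0.008,0.008,0.008,0.008,0.008,0.008,0.008,0.008,0.008],"sz": [0.03,0.055,0.0685,0.0685,0.0685,0.0685,0.0685,0.0685,0.0685,0.0685,0.0685,0.0685],"turn": [0,0,0,0,0,0,0,0,0,0,0,0],"jaw": [1,1,1,1,0,0,0,0,0,0,0,0]}' --grip_force 25

```text
time: 7.4
position: [0.4572, -0.1179, 0.185]
tool_rot: [-2.355, -2.01, 0.009]
ft_force: [0.3, -0.5, -0.9]
grip_width: 0.377
grip_force: 25.0
```

```bash
python3 go.py cutters_tray 0.09;python3 go.py cutters 0.022
```

```text
cutters_tray (array([ 0.2687,  0.0894, -0.0651]), np.float64(-0.258), 'j7', np.float64(0.15), 'g', array([ 0.4517, -0.1129,  0.0217]), 'yaw', np.float64(1.412))
cutters (array([-0.001 , -0.0001, -0.0003]), np.float64(0.006), 'j7', np.float64(0.15), 'g', array([ 0.4517, -0.1129,  0.0217]), 'yaw', np.float64(1.412))
```

Scaled: -0.258 rad / 3.1416 = -0.0821.

>>> inch_along --deltas '{"sx": [0,0,0.04,0.08,0.12,0.16,0.2,0.24,0.268,0.268,0.268,0.268],"sy": [0,0,0.014,0.027,0.04,0.053,0.067,0.08,0.0894,0.0894,0.0894,0.0894],"sz": [-0.03,-0.06,-0.065,-0.065,-0.065,-0.065,-0.065,-0.065,-0.065,-0.065,-0.065,-0.065],"turn": [0,0,-0.0127,-0.0318,-0.0477,-0.0637,-0.0821,-0.0821,-0.0821,-0.0821,-0.0821,-0.0821],"jaw": [0,0,0,0,0,0,0,0,0,0,0,0]}'

```text
time: 8.6
position: [0.5896, 0.1291, 0.2528]
tool_rot: [-2.079, -2.294, 0.003]
ft_force: [0.4, 0.2, -1.4]
grip_width: 0.379
grip_force: 25.0
```

```bash
python3 go.py cutters_tray 0.027
python3 - <<'E'
from h import *
snap('wrist','w4')
E
```

```text
cutters_tray (array([0.0003, 0.0029, 0.0624]), np.float64(-0.002), 'j7', np.float64(-0.07), 'g', array([0.5838, 0.1339, 0.0894]), 'yaw', np.float64(1.669))
```

View pics/w4.png

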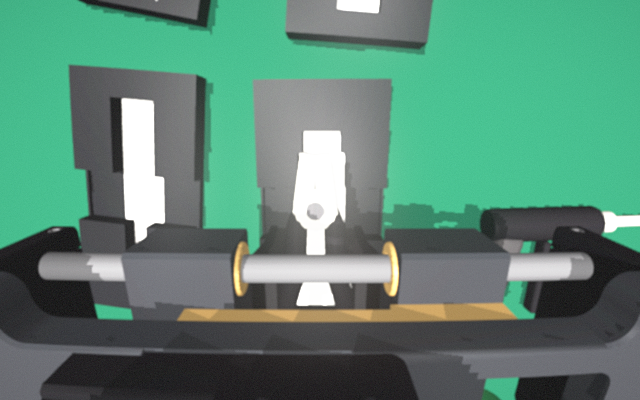

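The cutters are held straight, with the jaws at (320,170) over the jaw recess at (322,140). Lowering and releasing.

>>> inch_along --deltas '{"sx": [0,0,0,0,0,0],"sy": [0.003,0.003,0.003,0.003,0.003,0.003],"sz": [0.025,0.045,0.055,0.0625,0.0625,0.0625],"turn": [0,0,0,0,0,0],"jaw": [0,0,0,0,0,0]}'

```text
time: 9.25
position: [0.591, 0.1326, 0.1913]
tool_rot: [-2.078, -2.295, -0.001]
ft_force: [-0.0, 0.9, -1.5]
grip_width: 0.378
grip_force: 25.0
```

```bash
python3 go.py cutters_tray 0.0257
```

```text
cutters_tray (array([-0.0013, -0.0011,  0.0023]), np.float64(-0.0), 'j7', np.float64(-0.06), 'g', array([0.5855, 0.1377, 0.028 ]), 'yaw', np.float64(1.67))
```

>>> inch_along --deltas '{"sx": [-0.001,-0.001,-0.001,-0.001,-0.001,-0.001,-0.001,-0.001,-0.001,-0.001],"sy": [-0.001,-0.001,-0.001,-0.001,-0.001,-0.001,-0.001,-0.001,-0.001,-0.001],"sz": [0.0015,0.0015,0.0015,0.0015,0.0015,0.0015,0.0015,-0.03,-0.065,-0.065],"turn": [0,0,0,0,0,0,0,0,0,0],"jaw": [0,0,0.5,0.5,0.7,0.7,0.7,0.7,0.9,0.9]}'

```text
time: 10.25
position: [0.5944, 0.1298, 0.2609]
tool_rot: [-2.081, -2.299, -0.012]
ft_force: [1.0, -0.4, 0.2]
grip_width: 0.804
grip_force: 0.0
```

```bash
python3 go.py screwdriver 0.08
```

```text
screwdriver (array([-0.2466, -0.0089,  0.009 ]), np.float64(-0.077), 'j7', np.float64(-0.07), 'g', array([0.5903, 0.1352, 0.0976]), 'yaw', np.float64(1.67))
```

Scaled: -0.077 rad / 3.1416 = -0.0245.

>>> inch_along --deltas '{"sx": [-0.05,-0.1,-0.15,-0.2,-0.247,-0.247,-0.247,-0.247],"sy": [-0.002,-0.004,-0.006,-0.008,-0.009,-0.009,-0.009,-0.009],"sz": [0.009,0.009,0.009,0.009,0.009,0.009,0.009,0.009],"turn": [-0.0245,-0.0245,-0.0245,-0.0245,-0.0245,-0.0245,-0.0245,-0.0245],"jaw": [1,1,1,1,1,1,1,1]}'

```text
time: 11.05
position: [0.6075, -0.115, 0.2381]
tool_rot: [-1.984, -2.375, -0.003]
ft_force: [0.5, -0.1, 0.7]
grip_width: 0.997
grip_force: 0.0
```

```bash
python3 go.py screwdriver 0.022
python3 - <<'E'
from h import *
snap('wrist','w5'); print(R.from_rotvec(ctrl.get_state()['tool_rot']).as_matrix()[:,2].round(4))
E
```

```text
screwdriver (array([-0.0035,  0.0051,  0.0526]), np.float64(0.002), 'j7', np.float64(0.44), 'g', array([ 0.6018, -0.1098,  0.0748]), 'yaw', np.float64(1.749))
[-0.0347  0.0318 -0.9989]
```

View pics/w5.png

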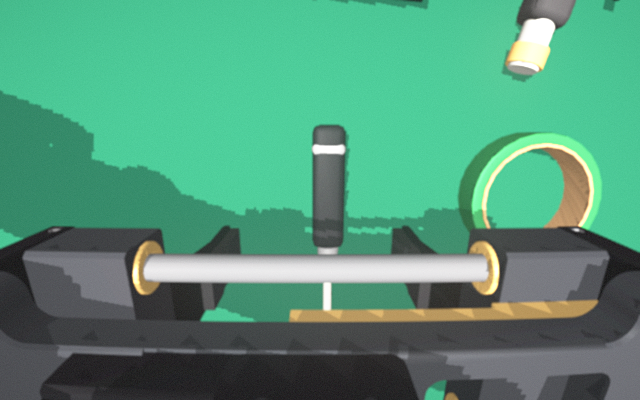

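The screwdriver handle is at (329,185), centred and parallel with the fingers. The tape at (535,185) is clear. Descending and gripping.

>>> inch_along --deltas '{"sx": [-0.0035,-0.0035,-0.0035,-0.0035,-0.0035,-0.0035,-0.0035,-0.0035,-0.0035,-0.0035,-0.0035,-0.0035,-0.0035],"sy": [0.005,0.005,0.005,0.005,0.005,0.005,0.005,0.005,0.005,0.005,0.005,0.005,0.005],"sz": [0.025,0.045,0.052,0.052,0.052,0.052,0.052,0.052,0.052,0.052,0.052,0.052,0.052],"turn": [0,0,0,0,0,0,0,0,0,0,0,0,0],"jaw": [1,1,1,1,0,0,0,0,0,0,0,0,0]}' --grip_force 25

```text
time: 12.4
position: [0.6112, -0.1175, 0.1863]
tool_rot: [-1.987, -2.374, -0.003]
ft_force: [0.7, 0.0, 0.4]
grip_width: 0.266
grip_force: 0.2
```

```bash
python3 go.py screwdriver_tray 0.09;python3 go.py screwdriver 0.022
```

```text
screwdriver_tray (array([ 0.2708, -0.1201, -0.0539]), np.float64(0.178), 'j7', np.float64(0.46), 'g', array([ 0.6056, -0.1125,  0.023 ]), 'yaw', np.float64(1.747))
screwdriver (array([0.0018, 0.0003, 0.001 ]), np.float64(0.0), 'j7', np.float64(0.46), 'g', array([ 0.6056, -0.1125,  0.023 ]), 'yaw', np.float64(1.747))
```

Scaled: 0.178 rad / 3.1416 = 0.0567.

>>> inch_along --deltas '{"sx": [0,0,0,0,0,0.04,0.085,0.13,0.175,0.22,0.25,0.269,0.269,0.269,0.269],"sy": [0,0,0,0,0,-0.018,-0.036,-0.056,-0.076,-0.096,-0.11,-0.12,-0.12,-0.12,-0.12],"sz": [0,0,0,-0.03,-0.055,-0.055,-0.055,-0.055,-0.055,-0.055,-0.055,-0.055,-0.055,-0.055,-0.055],"turn": [0,0,0,0,0,0.0095,0.0191,0.0286,0.0382,0.0477,0.0567,0.0567,0.0567,0.0567,0.0567],"jaw": [0,0,0,0,0,0,0,0,0,0,0,0,0,0,0]}'

```text
time: 13.9
position: [0.4483, 0.1232, 0.2544]
tool_rot: [-2.192, -2.186, 0.004]
ft_force: [0.2, -0.5, -1.4]
grip_width: 0.25
grip_force: 24.6
```

```bash
python3 go.py screwdriver_tray 0.029
python3 - <<'E'
from h import *
snap('wrist','w6')
E
```

```text
screwdriver_tray (array([0.0011, 0.0011, 0.0621]), np.float64(-0.001), 'j7', np.float64(-0.28), 'g', array([0.4428, 0.1281, 0.0911]), 'yaw', np.float64(1.568))
```

View pics/w6.png

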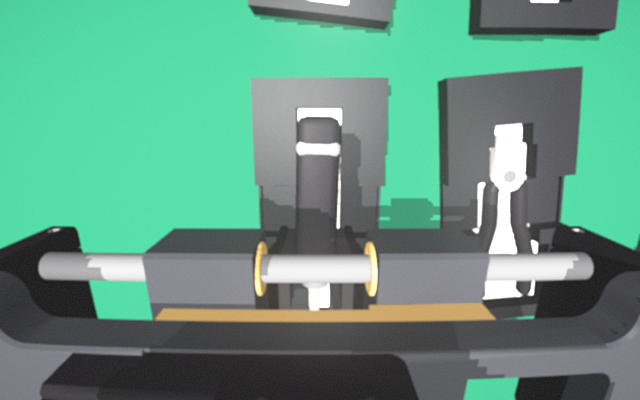

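The screwdriver at (318,185) is aligned over its recess, and the cutters at (508,200) lie in their tray. Lowering.

>>> inch_along --deltas '{"sx": [-0.001,-0.001,-0.001,-0.001,-0.001,-0.001],"sy": [0.001,0.001,0.001,0.001,0.001,0.001],"sz": [0.025,0.045,0.055,0.063,0.063,0.0635],"turn": [0,0,0,0,0,0],"jaw": [0,0,0,0,0,0]}'

```text
time: 14.55
position: [0.4471, 0.1251, 0.1913]
tool_rot: [-2.191, -2.188, 0.003]
ft_force: [0.2, 1.3, -1.3]
grip_width: 0.253
grip_force: 24.7
```

```bash
python3 go.py screwdriver_tray 0.027
```

```text
screwdriver_tray (array([0.0009, 0.0002, 0.001 ]), np.float64(-0.0), 'j7', np.float64(-0.26), 'g', array([0.4416, 0.1302, 0.028 ]), 'yaw', np.float64(1.569))
```

>>> inch_along --deltas '{"sx": [-0.001,-0.001,-0.001,-0.001,-0.001,-0.001,-0.001,-0.001,-0.001],"sy": [0,0,0,0,0,0,0,0,0],"sz": [0.001,0.001,0.001,0.001,0.001,0.001,-0.03,-0.06,-0.06],"turn": [0,0,0,0,0,0,0,0,0],"jaw": [0,0,0.4,0.5,0.6,0.6,0.7,0.9,0.9]}'

```text
time: 15.45
position: [0.4505, 0.1228, 0.2546]
tool_rot: [-2.193, -2.19, -0.007]
ft_force: [0.6, -0.2, -0.5]
grip_width: 0.785
grip_force: 0.0
```

```bash
python3 go.py brush 0.08
```

```text
brush (array([-0.4631,  0.0097, -0.0045]), np.float64(0.372), 'j7', np.float64(-0.27), 'g', array([0.4461, 0.1282, 0.0913]), 'yaw', np.float64(1.569))
```

Scaled: 0.372 rad / 3.1416 = 0.1184.

>>> inch_along --deltas '{"sx": [-0.05,-0.1,-0.15,-0.2,-0.25,-0.3,-0.35,-0.4,-0.45,-0.463,-0.463,-0.463,-0.463],"sy": [0.001,0.002,0.003,0.004,0.005,0.006,0.007,0.008,0.009,0.0097,0.0097,0.0097,0.0097],"sz": [0,0,0,0,0,0,0,0,0,0,0,0,0],"turn": [0.0318,0.0637,0.0955,0.1184,0.1184,0.1184,0.1184,0.1184,0.1184,0.1184,0.1184,0.1184,0.1184],"jaw": [1,1,1,1,1,1,1,1,1,1,1,1,1]}'

```text
time: 16.75
position: [0.4582, -0.3382, 0.2358]
tool_rot: [-2.554, -1.749, 0.016]
ft_force: [0.3, 0.1, 0.1]
grip_width: 1.001
grip_force: 0.0
```

```bash
python3 go.py brush 0.022
python3 - <<'E'
from h import *
snap('wrist','w7')
E
```

```text
brush (array([-0.0017,  0.0054,  0.0503]), np.float64(0.003), 'j7', np.float64(0.39), 'g', array([ 0.4525, -0.3329,  0.0725]), 'yaw', np.float64(1.2))
```

View pics/w7.png

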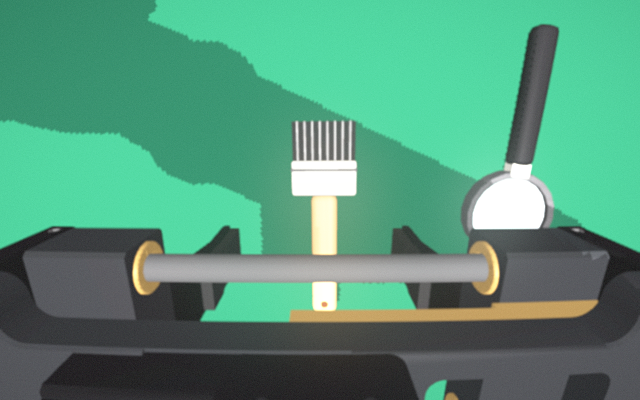

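The brush at (324,200) is centred, and the magnifier at (510,205) is well clear of the right finger. Gripping.

>>> inch_along --deltas '{"sx": [-0.0017,-0.0017,-0.0017,-0.0017,-0.0017,-0.0017,-0.0017,-0.0017,-0.0017,-0.0017,-0.0017,-0.0017,-0.0017,-0.0017,-0.0017,-0.0017],"sy": [0.0054,0.0054,0.0054,0.0054,0.0054,0.0054,0.0054,0.0054,0.0054,0.0054,0.0054,0.0054,0.0054,0.0054,0.0054,0.0054],"sz": [0.025,0.043,0.05,0.05,0.05,0.05,0.05,0.05,0.05,0.05,0.05,0.05,0.05,0.05,0.05,0.05],"turn": [0,0,0,0,0,0,0,0,0,0,0,0,0,0,0,0],"jaw": [1,1,1,1,0,0,0,0,0,0,0,0,0,0,0,0]}' --grip_force 25

```text
time: 18.4
position: [0.4603, -0.3424, 0.1861]
tool_rot: [-2.558, -1.746, 0.017]
ft_force: [-0.2, 0.1, 0.1]
grip_width: 0.204
grip_force: 24.9
```

```bash
python3 go.py brush_tray 0.09;python3 go.py brush 0.022
```

```text
brush_tray (array([ 0.6955, -0.1265, -0.0506]), np.float64(-0.4), 'j7', np.float64(0.42), 'g', array([ 0.4547, -0.3374,  0.0227]), 'yaw', np.float64(1.197))
brush (array([ 0.0026, -0.0005,  0.0008]), np.float64(0.0), 'j7', np.float64(0.42), 'g', array([ 0.4547, -0.3374,  0.0227]), 'yaw', np.float64(1.197))
```

Scaled: -0.05 rad / 3.1416 = -0.0159.

>>> inch_along --deltas '{"sx": [0,0,0.045,0.09,0.135,0.18,0.225,0.27,0.315,0.36,0.405,0.45,0.495,0.54,0.585,0.63,0.67,0.693,0.693,0.693],"sy": [0,0,-0.008,-0.016,-0.024,-0.032,-0.041,-0.049,-0.057,-0.065,-0.073,-0.081,-0.089,-0.098,-0.106,-0.115,-0.122,-0.1265,-0.1265,-0.1265],"sz": [-0.03,-0.055,-0.055,-0.055,-0.055,-0.055,-0.055,-0.055,-0.055,-0.055,-0.055,-0.055,-0.055,-0.055,-0.055,-0.055,-0.055,-0.055,-0.055,-0.055],"turn": [0,0,-0.0159,-0.0318,-0.0477,-0.0637,-0.0796,-0.0955,-0.1114,-0.1273,-0.1273,-0.1273,-0.1273,-0.1273,-0.1273,-0.1273,-0.1273,-0.1273,-0.1273,-0.1273],"jaw": [0,0,0,0,0,0,0,0,0,0,0,0,0,0,0,0,0,0,0,0]}'

```text
time: 20.4
position: [0.5969, 0.3471, 0.2568]
tool_rot: [-2.158, -2.22, 0.005]
ft_force: [-0.1, -1.8, -0.7]
grip_width: 0.209
grip_force: 24.8
```

```bash
python3 go.py brush_tray 0.029
python3 - <<'E'
from h import *
snap('wrist','w8')
E
```

```text
brush_tray (array([0.0008, 0.0035, 0.0645]), np.float64(0.001), 'j7', np.float64(-0.45), 'g', array([0.5912, 0.3518, 0.0935]), 'yaw', np.float64(1.598))
```

View pics/w8.png

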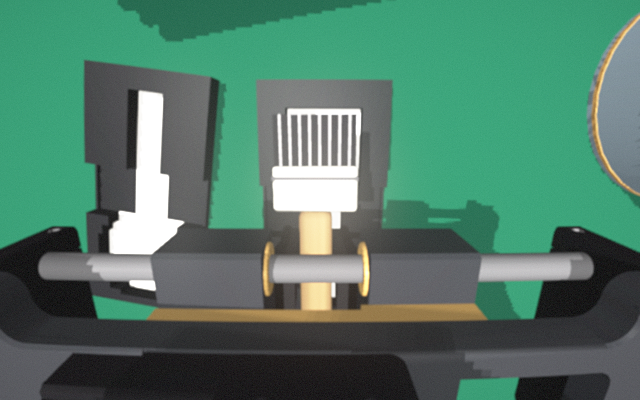

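The brush head at (316,190) sits over its pocket, about 3 mm left. The dy correction covers that. Lowering.

>>> inch_along --deltas '{"sx": [-0.002,-0.002,-0.002,-0.002,-0.002,-0.002],"sy": [0.0035,0.0035,0.0035,0.0035,0.0035,0.0035],"sz": [0.02,0.045,0.057,0.065,0.066,0.066],"turn": [0,0,0,0,0,0],"jaw": [0,0,0,0,0,0]}'

```text
time: 21.05
position: [0.5989, 0.347, 0.1923]
tool_rot: [-2.16, -2.218, 0.001]
ft_force: [0.6, -0.3, -0.2]
grip_width: 0.203
grip_force: 24.8
```

```bash
python3 go.py brush_tray 0.0267
```

```text
brush_tray (array([ 0.0024, -0.0009,  0.0023]), np.float64(-0.0), 'j7', np.float64(-0.44), 'g', array([0.5934, 0.3521, 0.0289]), 'yaw', np.float64(1.597))
```

>>> inch_along --deltas '{"sx": [0,0,0,0,0,0,0,0,0],"sy": [-0.001,-0.001,-0.001,-0.001,-0.001,-0.001,-0.001,-0.001,-0.001],"sz": [0.0015,0.0015,0.0015,0.0015,0.0015,0.0015,-0.03,-0.065,-0.065],"turn": [0,0,0,0,0,0,0,0,0],"jaw": [0,0,0.3,0.5,0.6,0.6,0.7,0.9,0.9]}'

```text
time: 21.95
position: [0.6019, 0.3459, 0.2626]
tool_rot: [-2.161, -2.22, -0.012]
ft_force: [0.9, -0.4, -0.3]
grip_width: 0.757
grip_force: 0.0
```

```bash
python3 go.py magnifier 0.08
```

```text
magnifier (array([-0.6783, -0.0162, -0.0052]), np.float64(0.457), 'j7', np.float64(-0.45), 'g', array([0.5977, 0.3518, 0.0993]), 'yaw', np.float64(1.597))
```

Scaled: 0.457 rad / 3.1416 = 0.1455.

>>> inch_along --deltas '{"sx": [-0.048,-0.096,-0.144,-0.192,-0.24,-0.288,-0.336,-0.384,-0.432,-0.48,-0.528,-0.576,-0.624,-0.66,-0.678,-0.678,-0.678],"sy": [-0.001,-0.002,-0.003,-0.004,-0.005,-0.007,-0.008,-0.009,-0.01,-0.011,-0.012,-0.014,-0.015,-0.016,-0.016,-0.016,-0.016],"sz": [0,0,0,0,0,0,0,0,0,0,0,0,0,0,0,0,0],"turn": [0.0159,0.0318,0.0477,0.0637,0.0796,0.0955,0.1114,0.1273,0.1455,0.1455,0.1455,0.1455,0.1455,0.1455,0.1455,0.1455,0.1455],"jaw": [1,1,1,1,1,1,1,1,1,1,1,1,1,1,1,1,1]}'

```text
time: 23.65
position: [0.6023, -0.3308, 0.2351]
tool_rot: [-2.604, -1.673, 0.017]
ft_force: [0.9, 0.2, -0.1]
grip_width: 1.001
grip_force: 0.0
```

```bash
python3 go.py magnifier 0.022
python3 - <<'E'
from h import *
snap('wrist','w9')
E
```

```text
magnifier (array([-0.0006,  0.0052,  0.0496]), np.float64(0.002), 'j7', np.float64(0.22), 'g', array([ 0.5967, -0.3254,  0.0717]), 'yaw', np.float64(1.142))
```

View pics/w9.png

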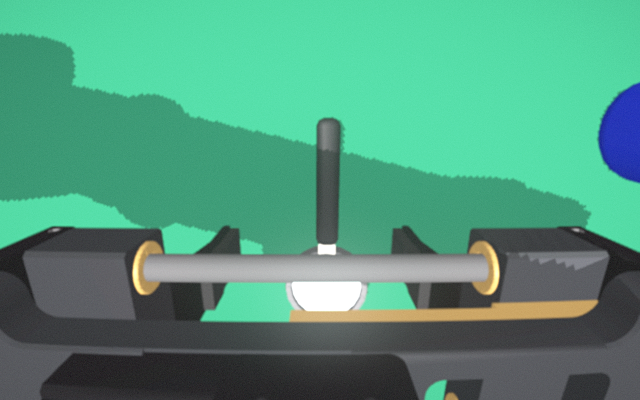

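The magnifier handle at (328,180) is vertical and centred between the fingers. Gripping.

>>> inch_along --deltas '{"sx": [-0.0006,-0.0006,-0.0006,-0.0006,-0.0006,-0.0006,-0.0006,-0.0006,-0.0006,-0.0006,-0.0006,-0.0006,-0.0006,-0.0006,-0.0006,-0.0006],"sy": [0.0052,0.0052,0.0052,0.0052,0.0052,0.0052,0.0052,0.0052,0.0052,0.0052,0.0052,0.0052,0.0052,0.0052,0.0052,0.0052],"sz": [0.025,0.042,0.0492,0.0492,0.0492,0.0492,0.0492,0.0492,0.0492,0.0492,0.0492,0.0492,0.0492,0.0492,0.0492,0.0492],"turn": [0,0,0,0,0,0,0,0,0,0,0,0,0,0,0,0],"jaw": [1,1,1,1,0,0,0,0,0,0,0,0,0,0,0,0]}' --grip_force 25

```text
time: 25.3
position: [0.6045, -0.3339, 0.1863]
tool_rot: [-2.607, -1.673, 0.019]
ft_force: [0.7, 0.0, 0.2]
grip_width: 0.176
grip_force: 24.9
```

```bash
python3 go.py magnifier_tray 0.09;python3 go.py magnifier 0.022
```

```text
magnifier_tray (array([ 0.5672, -0.4221, -0.041 ]), np.float64(-0.306), 'j7', np.float64(0.23), 'g', array([ 0.599 , -0.3289,  0.0229]), 'yaw', np.float64(1.141))
magnifier (array([ 0.0024, -0.0006,  0.001 ]), np.float64(0.001), 'j7', np.float64(0.23), 'g', array([ 0.599 , -0.3289,  0.0229]), 'yaw', np.float64(1.141))
```

The manual's scale: turns go in shares of pi rad. Converting my numbers, -0.05 rad / 3.1416 = -0.0159.

>>> inch_along --deltas '{"sx": [0,0,0.036,0.072,0.108,0.144,0.18,0.216,0.252,0.288,0.324,0.36,0.396,0.432,0.468,0.504,0.54,0.565,0.565,0.565],"sy": [0,0,-0.027,-0.054,-0.081,-0.108,-0.135,-0.162,-0.189,-0.216,-0.243,-0.27,-0.297,-0.324,-0.351,-0.378,-0.405,-0.422,-0.422,-0.422],"sz": [-0.03,-0.055,-0.055,-0.055,-0.055,-0.055,-0.055,-0.055,-0.055,-0.055,-0.055,-0.055,-0.055,-0.055,-0.055,-0.055,-0.055,-0.055,-0.055,-0.055],"turn": [0,0,-0.0159,-0.0318,-0.0477,-0.0637,-0.0796,-0.0974,-0.0974,-0.0974,-0.0974,-0.0974,-0.0974,-0.0974,-0.0974,-0.0974,-0.0974,-0.0974,-0.0974,-0.0974],"jaw": [0,0,0,0,0,0,0,0,0,0,0,0,0,0,0,0,0,0,0,0]}'

```text
time: 27.3
position: [0.4584, 0.3538, 0.267]
tool_rot: [-2.319, -2.052, 0.01]
ft_force: [1.1, -0.8, -1.2]
grip_width: 0.183
grip_force: 24.8
```

```bash
python3 go.py magnifier_tray 0.029
python3 - <<'E'
from h import *
snap('wrist','w10')
E
```

```text
magnifier_tray (array([0.0006, 0.0034, 0.0746]), np.float64(0.001), 'j7', np.float64(-0.77), 'g', array([0.4527, 0.3586, 0.1036]), 'yaw', np.float64(1.448))
```

View pics/w10.png

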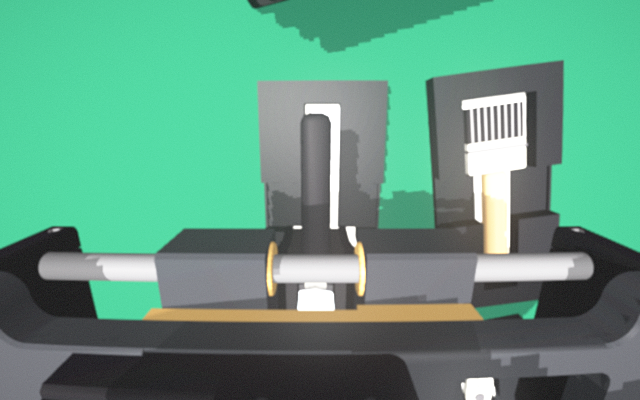

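The magnifier handle at (316,180) is over its recess at (322,165), and the brush at (495,170) is seated in its own tray. Lowering.

>>> inch_along --deltas '{"sx": [-0.002,-0.002,-0.002,-0.002,-0.002,-0.002],"sy": [0.0034,0.0034,0.0034,0.0034,0.0034,0.0034],"sz": [0.03,0.055,0.068,0.0755,0.0765,0.0765],"turn": [0,0,0,0,0,0],"jaw": [0,0,0,0,0,0]}'

```text
time: 27.95
position: [0.4598, 0.3534, 0.1915]
tool_rot: [-2.321, -2.049, 0.006]
ft_force: [0.4, -0.6, -1.5]
grip_width: 0.175
grip_force: 24.9
```

```bash
python3 go.py magnifier_tray 0.0269
```

```text
magnifier_tray (array([ 0.0023, -0.0011,  0.0014]), np.float64(-0.001), 'j7', np.float64(-0.76), 'g', array([0.4544, 0.3585, 0.0282]), 'yaw', np.float64(1.446))
```

>>> inch_along --deltas '{"sx": [0,0,0,0,0,0,0,0,0],"sy": [-0.001,-0.001,-0.001,-0.001,-0.001,-0.001,-0.001,-0.001,-0.001],"sz": [0.001,0.001,0.001,0.001,0.001,0.001,-0.03,-0.07,-0.07],"turn": [0,0,0,0,0,0,0,0,0],"jaw": [0,0,0.3,0.5,0.6,0.6,0.7,0.9,0.9]}'

```text
time: 28.85
position: [0.4627, 0.3527, 0.2665]
tool_rot: [-2.321, -2.049, -0.008]
ft_force: [1.2, 1.0, 0.5]
grip_width: 0.733
grip_force: 0.0
```

>>> inch_along --deltas '{"sx": [-0.05,-0.1,-0.1,-0.1,-0.1,-0.1,-0.1,-0.1,-0.1,-0.1,-0.1,-0.1],"sy": [0,0,0,0,0,0,0,0,0,0,0,0],"sz": [-0.05,-0.1,-0.15,-0.2,-0.2,-0.2,-0.2,-0.2,-0.2,-0.2,-0.2,-0.2],"turn": [0.0477,0.0955,0.1432,0.191,0.2387,0.2865,0.3342,0.382,0.4297,0.4615,0.4615,0.4615],"jaw": [1,1,1,1,1,1,1,1,1,1,1,1]}'

```text
time: 30.05
position: [0.455, 0.2461, 0.4576]
tool_rot: [-3.111, 0.001, 0.054]
ft_force: [-0.1, -0.3, -0.9]
grip_width: 1.0
grip_force: 0.0
```

```bash
python3 - <<'E'
from h import *
snap('wrist','w11')
E
```

```text
(no output)
```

View pics/w11.png

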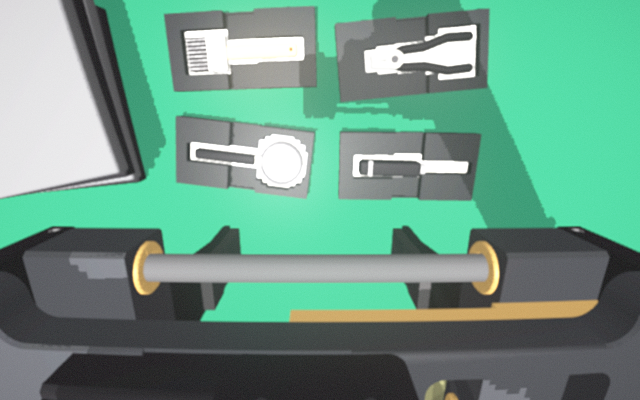

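All four tools lie inside their outlines: brush (245,50), cutters (420,50), magnifier (250,158) and screwdriver (405,166). A depth check of the tool tops will confirm they lie flat.

```bash
python3 - <<'E'
from m import *
p,P,C=cloud('w11')
for n,a,b in [('brush 18',(213,40),(290,50)),('cutters 16',(440,40),(455,68)),('magn 18/18',(205,153),(245,158)),('screwdriver 24',(380,167),(412,168)),('cutters head',(385,60),(400,60)),('tray',(300,70),(170,70))]:
    print(n,[ (P[v-1:v+2,u-1:u+2,2].mean()*1e3).round(1) for u,v in (a,b)])
q=P[155:163,195:255]; 
print(ctrl.get_state()['time'])
E
```

```text
brush 18 [np.float64(18.1), np.float64(18.7)]
cutters 16 [np.float64(16.0), np.float64(16.0)]
magn 18/18 [np.float64(18.1), np.float64(18.0)]
screwdriver 24 [np.float64(23.8), np.float64(23.8)]
cutters head [np.float64(14.5), np.float64(16.2)]
tray [np.float64(18.2), np.float64(6.1)]
30.1
```

```bash
python3 -c "
from bench import ctrl
print(ctrl.close_job())"
```

```text
the job is handed in; nothing more can be done
None
```

All four tools are in their trays, the right way round, and the job is handed in at 30 s. A depth check just before put their tops within 1 mm of seated height, and the arm kept clear of the tape and air gun.

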